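# Set the dial and engage a locked-out roller mixer

## Task

Start the tube roller mixer. First turn the bar-grip speed dial on the small light-coloured control box so that it rests in the fourth click from its anticlockwise stop (the stop, at the long tick, counts as zero; the dial may already stand a click or two along). Then lift the spring-loaded lockout collar on the mixer's lever, push the lever through the gate past the two stop blocks to its far end, and let the collar drop fully down again behind the blocks, without shoving the racks, bottles and other loose things about.

Things in the scene. Friction and masses are not known exactly. Their poses are not given: they have to be found in the camera images.
- mixer: fixed cream tube roller mixer. Origin on the table below the lever's pivot; x points from the lever to the rollers (away from the robot, up to 0.3 rad askew), z up. Lever deck: x -90 to 90, y -70 to 70 mm, top 68 mm high, steel gate plate with a dark slot along x. Roller bed with tubes: x 90 to 330, y -120 to 120 mm, up to 115 mm high
- gate (a point): middle of the gate, between the tops of two steel stop blocks that flank the slot, 97 mm above the table. In the mixer's frame the blocks span x -8 to 8 mm, y 8 to 18 mm and -18 to -8 mm, from the deck up to this height
- pivot (a point): the lever's hinge: 10 mm above the table at the mixer's origin, axis along the mixer's y. Lever: steel stem 12 mm thick with a black cap 20 mm wide on its end, whose top is 142 mm from the pivot
- lever (a joint): lever angle, rad: 0 = park end, leaning 0.42 rad to the mixer's -x (robot's side); 0.42 upright between the stop blocks; 0.84 = far (drive) end, leaning 0.42 rad to the rollers. Starts near 0. Stays where it is left (about 1.5 N at the collar moves it). With the collar down it cannot pass from about 0.20 to 0.64
- collar (a joint): lift of the lockout collar along the stem, m: 0 = down, 0.014 = fully up. A spring pushes it down with about 3.5 to 5.5 N. Raised 8 mm or more it passes over the stop blocks; raise it 10 to 13 mm. Let go, it drops back
- collar_grip (a point): on the collar's axis, 100 mm from the pivot with the collar down; z up along the stem, y the mixer's y. Bare aluminium ribbed sleeve, 28 mm diameter, from 20 mm below this point to 8 mm above, then a 38 mm flange 6 mm thick. Take it below the flange from above along the stem, fingers closing along y. The stem's cap ends 42 mm above this point (28 mm with the collar up)
- dialbox: fixed light-coloured control box 110 x 110 x 55 mm with the speed dial on its top, left or right of the mixer; origin under its centre, on the dial's axis; x points away from the robot (up to 0.4 rad askew), z up. Seven dark ticks, one per click, the long one is zero
- dial (a joint): dial angle, rad, growing clockwise seen from above: 0 = anticlockwise stop (pointer 60 degrees left of the box's x, at the long tick), a click every 0.349 rad (20 degrees), 6 clicks, stop at 2.094. The fourth click is 1.396. Sprung detents (about 0.1 N m) pull it into the nearest click when let go
- dial_grip (a point): on the dial's axis at the height to grip, 88 mm above the table; x along the pointer, z up. Black upright bar 46 mm long (along x), 14 mm wide, from 24 mm below to 10 mm above this point, on a black disc 54 mm across whose top is 24 mm below it; a small low nose and a white line on top mark the pointing end
- rack_a: loose cream rack of capped tubes, 73 x 136 mm, 93 mm high: leave alone
- rack_b: loose grey rack of capped tubes, 94 x 115 mm, 93 mm high: leave alone
- cup: loose clear specimen jar, 52 mm across, 62 mm high: leave alone
- reagent: loose amber bottle, 64 mm across, 150 mm high: leave alone
- marker: loose marker pen, 120 mm long, 14 mm thick, lying: leave alone
- beaker: loose white beaker, 70 mm across, 90 mm high: leave alone
- powerbox: fixed black power supply box 110 x 110 mm, 65 mm high, on the other side of the mixer from the control box; not used
There are look-alikes about, which are no part of the job. What is shaped like the dialbox but blue is not meant.

How it is judged:
By the outcome, as a careful person would: the job done as asked, in the order asked, and still so for the second after the job is handed in, with the robot touching nothing.
It also fails if it takes over 58 s, if anything falls off the work surface, if the arm or the gripper's body presses on something with over 40 N, if the wrist force passes 120 N, or if a joint passes its speed limit or range.

## Robot

A 6-joint arm with a two-finger parallel gripper is mounted at the origin on the work surface. World frame = base frame: x ahead of the robot, y to its left, z up, the work surface at z = 0. Lengths are in m, angles in rad, forces in N, time in s.
With the tool pointing down it reaches from about 0.35 to 0.775 m from the base axis. Payload 7.3 kg.
Tool frame: the origin (TCP) lies at the very end of the fingers, on their centre line; the grasp point (between the pads) lies 19 mm behind it; x points along the fingers, y is the direction in which the jaws open and shut, and the axes are right-handed (so a half turn about x gives the same grasp; the last joint's range is limited). The gripper opens to 92 mm and grips with 3 to 60 N. Pads are 19 mm wide; open, the fingers measure 130 mm over their backs; the gripper's body (75 mm by 190 mm) begins 47 mm behind the grasp point.
Start: joints at [-1.447, 0.342, 1.524, -0, 1.275, -0.146], TCP at [0.14, -0.506, 0.227] pointing down, gripper open.
Joint ranges: [-2.53, 2.53], [-0.77, 2.02], [0.04, 2.7], [-1, 4.14], [0.28, 2.66], [-3.11, 3.11]. Speed limits (rad/s): [2.57, 2.57, 3.14, 3.14, 3.14, 3.14].

## Interface

Orientations are given as [roll, pitch, yaw] about the fixed x, y, z axes, in that order (R = Rz(yaw) Ry(pitch) Rx(roll)).
In Python, from cell import robot gives the robot as it stands.
- The arm moves only by the tool play_rows, never from a script. Its argument "moves" is a list that holds one entry, the list of rows, each a list of 5 numbers: the shift along the tool's x, y, z in m, then the turn about the tool's x in degrees, then the opening, from -1 (shut) to 1 (fully open), so that 0 is half open. A call has exactly 10 rows; each row shifts and turns the pose as measured when the row begins, along the tool's axes as they then stand; what a row does not reach is not made up. A row lasts 1/10 s, in which the tool goes at most 50 mm and 8.59 degrees, less where a joint would pass 70% of its speed; a pose out of reach is approached as far as the arm can. A call with a gripper value outside its range is refused whole. The fingers move at their own pace and stop on an object; "grip_force" is the grip in N (left out, the last holds). Time passes only in rows, so rows that do not move let the fingers close, or fill a call up. It gives the time, the measured TCP pose, the force and the opening at its end, in the units of the state.
- robot.observe(): the state, without advancing time (a new reading comes with each control period).
- robot.read_camera(name): name is "side" or "top" or "wrist"; returns the picture (420x560x3 uint8, red, green, blue); there is no depth.
- robot.get_calibration(name): a dict with "mtx" (3x3 intrinsics, pixels), "view" (4x4, takes a point from world to camera coordinates). Camera axes: x right, y up, looking along -z (the intrinsics and any distortion apply to the point x, -y, -z); pixel columns grow to the right and rows downward; lengths in m; the calibration is good to about 2 mm. The wrist camera is an equidistant fisheye: a pixel r from the principal point sees the ray r / f radians off the axis. A picture is of the moment at which its call begins: read the wrist's pose just before it. get_calibration takes no time and is no camera call; for the wrist camera it gives the pose at the moment of the call.
- robot.hand_in(): hands the job in, once; it reports no verdict.
Trained networks look in the newest picture that a camera, given by its name, has taken for a name from the list of things; names that differ only in an ending like _2 or _b are one class to them, and where a whole thing is asked for, a point or a joint stands for the part that bears it (a point fixed in the world has none). Each returns a list of dicts, best first, with "score" (0 to 1); they miss things now and then, are a little off and sometimes report something else, mostly with a low value. They report only what shows in the picture. A call takes as long as a camera call. They do not tell look-alikes from the thing itself.
- robot.spot_in(camera, label): "point" ([column, row] in pixels, amid what is visible of it).
The state is a dict: "time": time; "qpos": joint angles; "qvel": joint speeds; "joint_efforts": joint torques, N m; "tool_pos": TCP position; "tool_rot": TCP orientation; "contact_force": force on the tool from outside, world axes, zero at the start; "torque": the same for the moment, N m; "opening": finger opening in m.
Only numpy, scipy, OpenCV 4.12 (cv2) and the standard library are available. Lean on these libraries where they do the work, as an engineer would, in place of code of your own. Each camera call takes 0.05 s, during which the arm holds its last target.

## Working session

There is one attempt and no reset: what is moved stays moved. The work goes in short steps, Python scripts to look and compute and a tool call to move; the robot and the scene stay as the last step left them, time stands still between calls to the robot, and variables do not carry over. Pictures are saved under pics/ and viewed, and the job is handed in when it is done.

Besides the shell and the picture viewer there is one more tool, called as name(argument=value, ...) on one line, values as JSON. play_rows: Moves the arm, as the interface text tells. Its arguments: {"type":"object","properties":{"moves":{"type":"array"},"grip_force":{"type":"number"}},"required":["moves"]}

```bash
mkdir -p pics; ls; python3 - <<'E'
from cell import robot
import cv2
s=robot.observe(); print(s)
for n in("top","side","wrist"):
    im=robot.read_camera(n); cv2.imwrite(f"pics/{n}0.png",im[:,:,::-1])
    c=robot.get_calibration(n); print(n,c)
    for l in("mixer","dialbox","dial_grip","collar_grip","gate"):
        try: print(l,robot.spot_in(n,l))
        except Exception as e: print(l,e)
E
```

```text
pics
{'time': 0.0, 'qpos': array([-1.44700488e+00,  3.42729594e-01,  1.52502988e+00, -1.61357973e-05,
        1.27540843e+00, -1.46014424e-01]), 'qvel': array([ 0.00064873, -0.00060985, -0.00171125,  0.00132985,  0.00098524,
       -0.00056928]), 'joint_efforts': array([ 4.07984935e-04, -4.31239879e+01, -2.44221836e+01,  7.17899948e-02,
        5.61776175e-02, -1.31488609e-04]), 'tool_pos': array([ 0.13989306, -0.50558568,  0.22603692]), 'tool_rot': array([-1.70701612,  1.569221  ,  1.70438711]), 'contact_force': array([-0.30146733,  0.70933869,  0.39015707]), 'torque': array([-0.02242825,  0.03818671, -0.01136544]), 'opening': 0.09201199563040843}
top {'mtx': array([[479.44003444,   0.        , 275.80212791],
       [  0.        , 479.44003444, 211.76829158],
       [  0.        ,   0.        ,   1.        ]]), 'view': array([[ 0.00483476, -0.99997428, -0.00529756, -0.00777652],
       [ 0.99627506,  0.00436062,  0.08612194, -0.42285064],
       [-0.08609662, -0.00569421,  0.99627052, -1.556437  ],
       [ 0.        ,  0.        ,  0.        ,  1.        ]])}
mixer [{'point': [289.
[... 1289 characters left out ...]
94.0], 'score': 0.63}]
collar_grip [{'point': [229.0, 198.6], 'score': 0.58}]
gate [{'point': [171.8, 208.4], 'score': 0.69}]
wrist {'mtx': array([[325.1922621 ,   0.        , 276.79263958],
       [  0.        , 325.1922621 , 210.14488322],
       [  0.        ,   0.        ,   1.        ]]), 'view': array([[ 2.66856712e-01, -9.63736113e-01, -4.47530240e-04,
        -5.25778845e-01],
       [ 9.33792049e-01,  2.58680058e-01, -2.47218599e-01,
         3.31044316e-02],
       [ 2.38369259e-01,  6.55540424e-02,  9.68959630e-01,
        -3.89094894e-01],
       [ 0.00000000e+00,  0.00000000e+00,  0.00000000e+00,
         1.00000000e+00]])}
mixer []
dialbox []
dial_grip []
collar_grip []
gate []
```

View pics/top0.png

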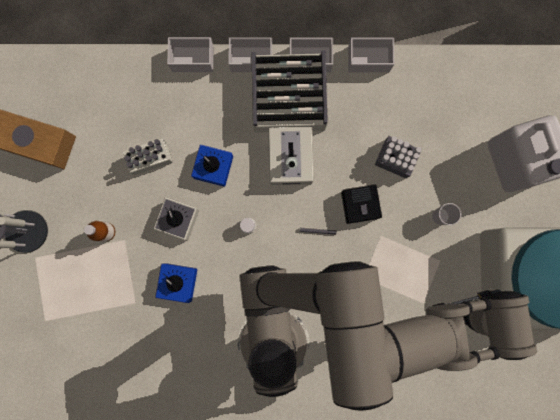

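View pics/side0.png

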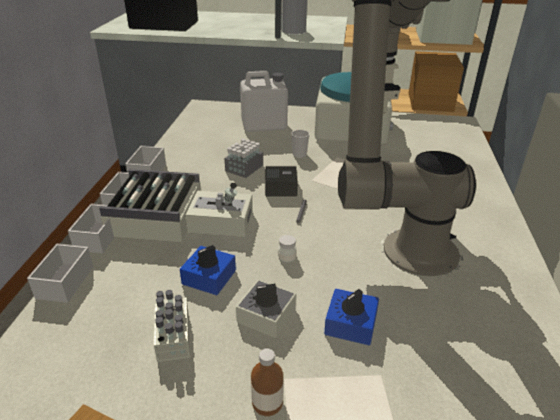

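View pics/wrist0.png

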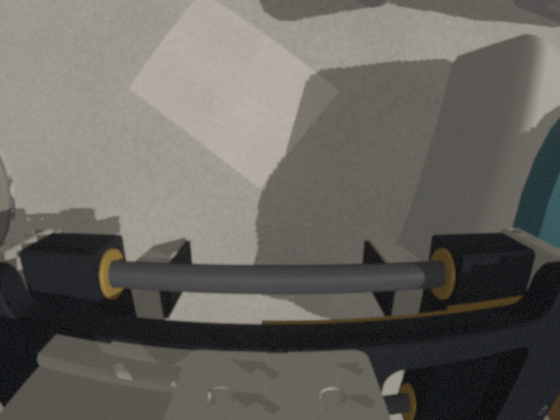

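The dial box I want is the grey-white one at top pixel (175,218). The blue ones at (212,165) and (177,283) are decoys. The mixer deck is at (291,155), with its lever at about (291,160).

```bash
cat > h.py <<'E'
import numpy as np, cv2
from scipy.spatial.transform import Rotation as R
from cell import robot
def proj(n,P,c=None):
    c=c or robot.get_calibration(n); P=np.atleast_2d(P).astype(float)
    q=P@c['view'][:3,:3].T+c['view'][:3,3]; q=q*[1,-1,-1]; K=c['mtx']
    if n=='wrist':
        r=np.hypot(q[:,0],q[:,1]); th=np.arctan2(r,q[:,2]); s=th/np.maximum(r,1e-9)
        return np.c_[K[0,0]*q[:,0]*s+K[0,2],K[1,1]*q[:,1]*s+K[1,2]]
    return np.c_[K[0,0]*q[:,0]/q[:,2]+K[0,2],K[1,1]*q[:,1]/q[:,2]+K[1,2]]
def back(n,uv,z,c=None):
    c=c or robot.get_calibration(n); K=c['mtx']
    d=np.array([(uv[0]-K[0,2])/K[0,0],(uv[1]-K[1,2])/K[1,1],1.])
    if n=='wrist':
        r=np.hypot(d[0],d[1]); d=np.array([d[0]/r*np.sin(r),d[1]/r*np.sin(r),np.cos(r)])
    Rm=c['view'][:3,:3]; o=-Rm.T@c['view'][:3,3]; w=Rm.T@(d*[1,-1,-1])
    return o+w*(z-o[2])/w[2]
def crop(p,out,x0,y0,x1,y1,k):
    im=cv2.imread(p)[y0:y1,x0:x1]; cv2.imwrite(out,cv2.resize(im,None,fx=k,fy=k,interpolation=cv2.INTER_CUBIC))
E
python3 - <<'E'
from h import *
crop('pics/top0.png','pics/t_a.png',140,185,220,250,9)
crop('pics/top0.png','pics/t_b.png',250,110,330,190,7)
print(back('top',(175,218),.088),back('top',(291.6,162),.11), back('top',(291,155),.068))
s=robot.observe(); print(R.from_euler('xyz',s['tool_rot']).as_matrix().round(3))
E
```

```text
[0.39583772 0.31002303 0.088     ] [ 0.57100432 -0.0548842   0.11      ] [ 0.60183977 -0.0540515   0.068     ]
[[ 0.     0.267 -0.964]
 [-0.    -0.964 -0.267]
 [-1.     0.     0.   ]]
```

View pics/t_a.png

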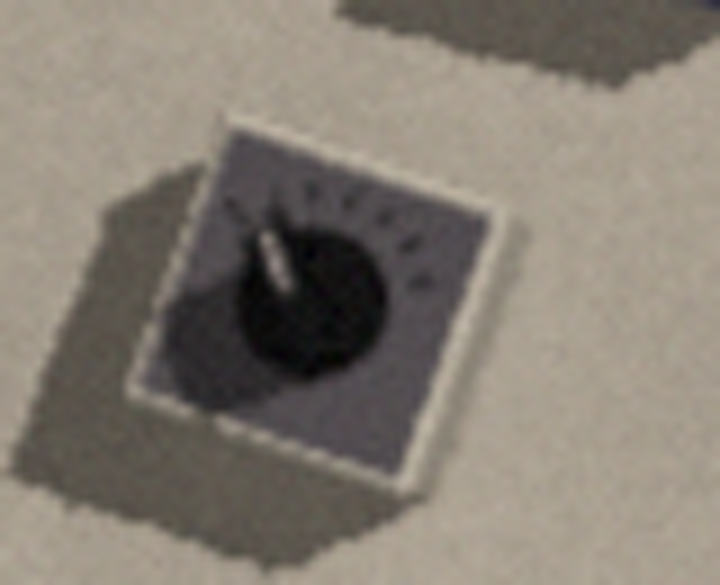

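View pics/t_b.png

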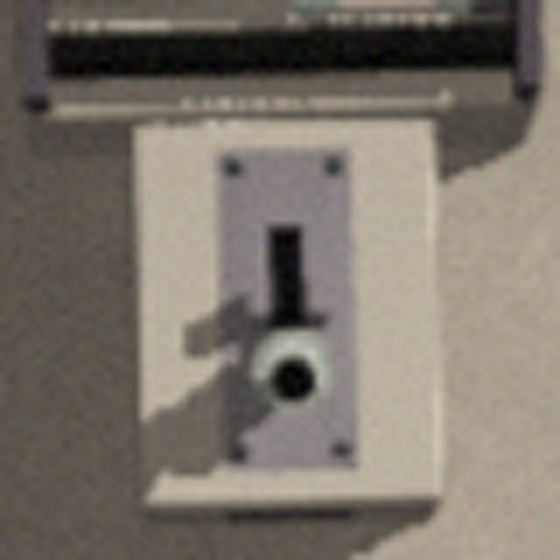

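```bash
python3 - <<'E'
from h import *
f=lambda c,o,k:[(c[0]+.5)/k-.5+o[0],(c[1]+.5)/k-.5+o[1]]
print("box")
P=np.array([back('top',f(c,(140,185),9),.055) for c in[(230,118),(503,212),(405,490),(130,388)]])
print(P.round(4),P.mean(0)); 
for i in range(4):
    d=P[i-1]-P[i]; print(np.linalg.norm(d),np.degrees(np.arctan2(d[1],d[0])))
print('disc',back('top',f((313,303),(140,185),9),.062))
print('ticks')
for c in[(235,210),(275,203),(312,193),(349,203),(384,220),(412,243),(424,283)]: print(back('top',f(c,(140,185),9),.055)[:2]-P.mean(0)[:2])
print('line',back('top',f((292,290),(140,185),9),.098),back('top',f((265,232),(140,185),9),.098))
print("deck")
P=np.array([back('top',f(c,(250,110),7),.068) for c in[(135,124),(433,121),(440,497),(148,500)]])
print(P.round(4),P.mean(0))
P=np.array([back('top',f(c,(250,110),7),.068) for c in[(218,151),(352,151),(355,465),(222,467)]])
print('plate',P.round(4),P.mean(0))
P=np.array([back('top',f(c,(250,110),7),.068) for c in[(232,167),(334,164),(342,449),(238,453)]])
print('holes',P.round(4),P.mean(0)); 
print('cap',back('top',f((294,378),(250,110),7),.139))
print('flange',back('top',f((288,366),(250,110),7),.112))
c=robot.get_calibration('wrist'); print(-c['view'][:3,:3].T@c['view'][:3,3])
crop('pics/side0.png','pics/s_b.png',180,170,260,240,9)
crop('pics/side0.png','pics/s_a.png',225,275,305,345,9)
E
```

```text
box
[[0.4637 0.3506 0.055 ]
 [0.4304 0.2522 0.055 ]
 [0.3311 0.2851 0.055 ]
 [0.3669 0.3838 0.055 ]] [0.39801796 0.31789141 0.055     ]
0.10236626272281069 161.05431965730727
0.10389459751947278 71.27824628936993
0.10457747235848694 -18.34183326028925
0.10501135515485635 -109.92748420316823
disc [0.39699941 0.31777139 0.062     ]
ticks
[0.03264955 0.03005715]
[0.03522201 0.01581775]
[0.03886671 0.00267321]
[ 0.03533643 -0.01063589]
[ 0.0292956  -0.02327811]
[ 0.02109988 -0.03345593]
[ 0.00680787 -0.03803973]
line [0.39889269 0.31730875 0.098     ] [0.41902464 0.32715931 0.098     ]
deck
[[ 0.6923  0.0176  0.068 ]
 [ 0.6942 -0.1198  0.068 ]
 [ 0.5192 -0.1227  0.068 ]
 [ 0.5173  0.0106  0.068 ]] [ 0.605758  -0.0535597  0.068    ]
plate [[ 0.6798 -0.0207  0.068 ]
 [ 0.68   -0.0825  0.068 ]
 [ 0.5338 -0.0839  0.068 ]
 [ 0.5326 -0.0231  0.068 ]] [ 0.60655742 -0.05254371  0.068     ]
holes [[ 0.6723 -0.0272  0.068 ]
 [ 0.6739 -0.0742  0.068 ]
 [ 0.5412 -0.078   0.068 ]
 [ 0.5391 -0.0304  0.068 ]] [ 0.60661989 -0.05242815  0.068     ]
cap [ 0.56056754 -0.05401946  0.139     ]
flange [ 0.57106042 -0.05206999  0.112     ]
[ 0.20214342 -0.48977205  0.38496553]
```

View pics/s_b.png

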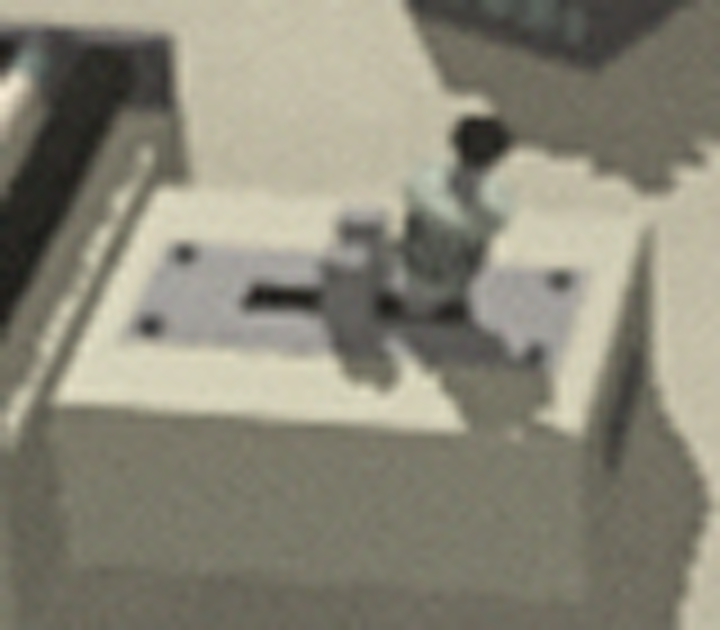

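View pics/s_a.png

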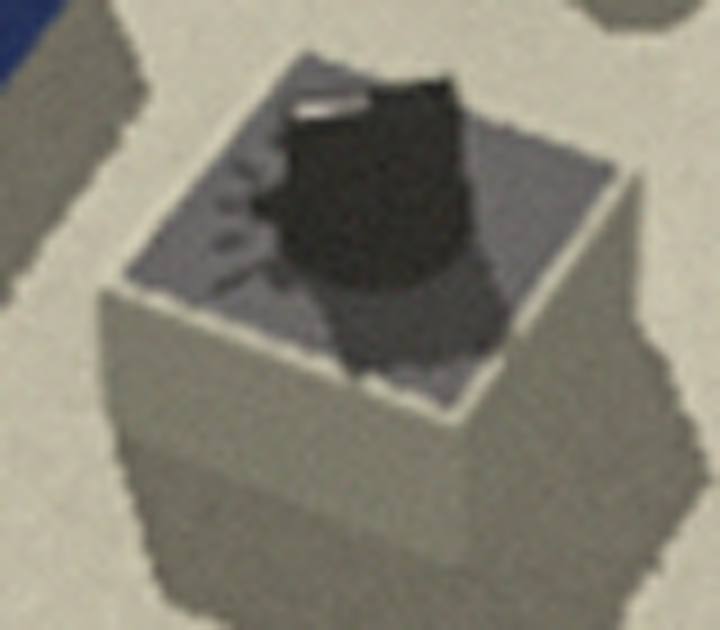

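```bash
cat >> h.py <<'E'
def az():
    s=robot.observe(); M=R.from_euler('xyz',s['tool_rot']).as_matrix(); return s['tool_pos'],np.degrees(np.arctan2(M[1,2],M[0,2])),M
def rows(path,az0,p0):
    # path: list of (x,y,z,azdeg)
    out=[]; p=np.array(p0,float); a=az0
    for q in path:
        d=np.array(q[:3])-p; r=np.radians(a)
        zt=np.array([np.cos(r),np.sin(r)]); yt=np.array([-np.sin(r),np.cos(r)])
        da=(q[3]-a+180)%360-180
        out.append([round(-d[2],4),round(float(d[:2]@yt),4),round(float(d[:2]@zt),4),round(-da,2)]); p=np.array(q[:3]); a=q[3]
    return out
E
python3 - <<'E'
from h import *
p,a,M=az(); print(p,a)
r0,t0=np.hypot(p[0],p[1]),np.arctan2(p[1],p[0]); r1,t1=np.hypot(.397,.3178),np.arctan2(.3178,.397)
path=[]
for i in range(1,28):
    s=i/27; s=s; r=r0+(r1-r0)*s;t=t0+(t1-t0)*s
    path.append((r*np.cos(t),r*np.sin(t),.226,a+185.5*s))
for r in rows(path,a,p): print(r)
E
```

```text
[ 0.13994949 -0.50602453  0.22674573] -164.54156761387299
[np.float64(0.0007), -0.002, -0.0383, np.float64(-6.87)]
[np.float64(-0.0), -0.0002, -0.0384, np.float64(-6.87)]
[np.float64(-0.0), 0.0016, -0.0383, np.float64(-6.87)]
[np.float64(-0.0), 0.0033, -0.0381, np.float64(-6.87)]
[np.float64(-0.0), 0.0051, -0.0379, np.float64(-6.87)]
[np.float64(-0.0), 0.0069, -0.0376, np.float64(-6.87)]
[np.float64(-0.0), 0.0086, -0.0371, np.float64(-6.87)]
[np.float64(-0.0), 0.0103, -0.0367, np.float64(-6.87)]
[np.float64(-0.0), 0.012, -0.0361, np.float64(-6.87)]
[np.float64(-0.0), 0.0137, -0.0355, np.float64(-6.87)]
[np.float64(-0.0), 0.0153, -0.0347, np.float64(-6.87)]
[np.float64(-0.0), 0.0169, -0.0339, np.float64(-6.87)]
[np.float64(-0.0), 0.0184, -0.0331, np.float64(-6.87)]
[np.float64(-0.0), 0.0199, -0.0321, np.float64(-6.87)]
[np.float64(-0.0), 0.0214, -0.0311, np.float64(-6.87)]
[np.float64(-0.0), 0.0228, -0.0301, np.float64(-6.87)]
[np.float64(-0.0), 0.0241, -0.0289, np.float64(-6.87)]
[np.float64(-0.0), 0.0254, -0.0278, np.float64(-6.87)]
[np.float64(-0.0), 0.0267, -0.0265, np.float64(-6.87)]
[np.float64(-0.0), 0.0278, -0.0252, np.float64(-6.87)]
[np.float64(-0.0), 0.0289, -0.0238, np.float64(-6.87)]
[np.float64(-0.0), 0.03, -0.0224, np.float64(-6.87)]
[np.float64(-0.0), 0.031, -0.021, np.float64(-6.87)]
[np.float64(-0.0), 0.0319, -0.0195, np.float64(-6.87)]
[np.float64(-0.0), 0.0327, -0.018, np.float64(-6.87)]
[np.float64(-0.0), 0.0335, -0.0164, np.float64(-6.87)]
[np.float64(-0.0), 0.0342, -0.0148, np.float64(-6.87)]
```

play_rows(moves=[[[0,-0.002,-0.038,-6.9,1],[0,0,-0.038,-6.9,1],[0,0.002,-0.038,-6.9,1],[0,0.003,-0.038,-6.9,1],[0,0.005,-0.038,-6.9,1],[0,0.007,-0.038,-6.9,1],[0,0.009,-0.037,-6.9,1],[0,0.01,-0.037,-6.9,1],[0,0.012,-0.036,-6.9,1],[0,0.014,-0.035,-6.9,1]]])

```text
time: 1.9
tool_pos: [0.4401, -0.2718, 0.2258]
tool_rot: [0.273, 1.568, -1.356]
contact_force: [0.1, 0.7, 0.4]
opening: 0.0921
```

play_rows(moves=[[[0,0.015,-0.035,-6.9,1],[0,0.017,-0.034,-6.9,1],[0,0.018,-0.033,-6.9,1],[0,0.02,-0.032,-6.9,1],[0,0.021,-0.031,-6.9,1],[0,0.023,-0.03,-6.9,1],[0,0.024,-0.029,-6.9,1],[0,0.025,-0.028,-6.9,1],[0,0.027,-0.027,-6.9,1],[0,0.028,-0.025,-6.9,1]]])

```text
time: 2.9
tool_pos: [0.4868, 0.1089, 0.2246]
tool_rot: [-0.303, 1.565, -0.677]
contact_force: [0.5, 0.5, 0.3]
opening: 0.0919
```

```bash
python3 - <<'E'
from h import *
p,a,M=az(); print(p,a,robot.observe()['qpos'],robot.observe()['time'],M[:,0])
path=[]
for i in range(1,10):
    s=i/9
    q=p+(np.array([.392,.316,.16])-p)*s
    path.append((*q,a+(21-a)*s))
for r in rows(path,a,p): print(*r)
E
```

```text
[0.48680575 0.10894386 0.22456551] -21.410870082099574 [ 0.06902365  0.29388974  1.60039977 -0.00428378  1.24291513 -1.12670677] 2.9 [ 0.00466002 -0.00374307 -0.99998214]
0.0072 0.0176 -0.0182 -4.71
0.0072 0.019 -0.0167 -4.71
0.0072 0.0203 -0.0151 -4.71
0.0072 0.0215 -0.0134 -4.71
0.0072 0.0225 -0.0116 -4.71
0.0072 0.0234 -0.0097 -4.71
0.0072 0.0241 -0.0077 -4.71
0.0072 0.0247 -0.0057 -4.71
0.0072 0.025 -0.0037 -4.71
```

play_rows(moves=[[[0.007,0.018,-0.018,-4.7,1],[0.007,0.019,-0.017,-4.7,1],[0.007,0.02,-0.015,-4.7,1],[0.007,0.0215,-0.0135,-4.7,1],[0.007,0.0225,-0.0115,-4.7,1],[0.007,0.0235,-0.0095,-4.7,1],[0.007,0.024,-0.0075,-4.7,1],[0.007,0.0245,-0.0055,-4.7,1],[0.007,0.025,-0.004,-4.7,1],[0,0,0,0,1]]])

```text
time: 3.9
tool_pos: [0.3838, 0.3268, 0.1589]
tool_rot: [-0.637, 1.562, -0.232]
contact_force: [0.3, -0.3, -0.6]
opening: 0.0914
```

```bash
python3 - <<'E'
from h import *
p,a,M=az(); print(p,a)
c=robot.get_calibration('wrist'); im=robot.read_camera('wrist'); cv2.imwrite('pics/w1.png',im[:,:,::-1])
print(robot.spot_in('wrist','dial_grip'),proj('wrist',[[.397,.3178,.088]],c), proj('wrist',p,c))
im=robot.read_camera('top'); cv2.imwrite('pics/top1.png',im[:,:,::-1])
E
```

```text
[0.38378621 0.32684458 0.15886092] 23.226048613420453
[{'point': [354.6, 11.9], 'score': 0.75}, {'point': [260.1, 228.2], 'score': 0.66}] [[259.77184218 233.23770821]] [[277.87098117 261.0379595 ]]
```

View pics/w1.png

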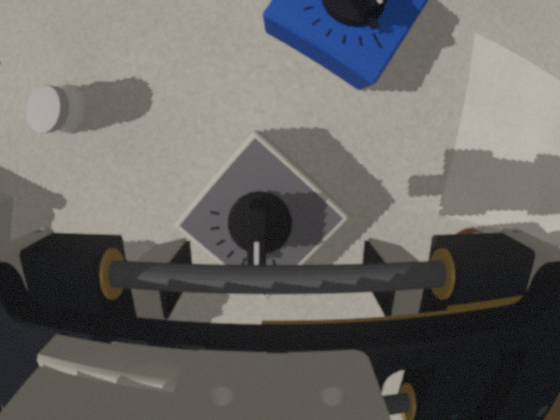

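The wrist view shows the dial's disc at (260,221) and its white line at (257,243)–(256,267), pointing nearly along tool +z.

```bash
python3 - <<'E'
from h import *
p,a,M=az(); print(p,a)
print('disc',back('wrist',(260,221),.064))
A=back('wrist',(257.5,243),.098);B=back('wrist',(256.5,266),.098);print(A,B,np.degrees(np.arctan2((B-A)[1],(B-A)[0])))
for c in[(255,133),(348,216),(177,223)]:print(back('wrist',c,.055))
crop('pics/w1.png','pics/w1c.png',170,125,350,285,4)
crop('pics/top1.png','pics/t1c.png',140,185,220,250,9)
E
```

```text
[0.3857514  0.3248426  0.15990106] 22.912264049325263
disc [0.3977269  0.31387833 0.064     ]
[0.40361348 0.31631353 0.098     ] [0.42087402 0.32240683 0.098     ] 19.443994397059008
[0.33409783 0.28280407 0.055     ]
[0.36720284 0.38163198 0.055     ]
[0.43093752 0.24807083 0.055     ]
```

View pics/w1c.png

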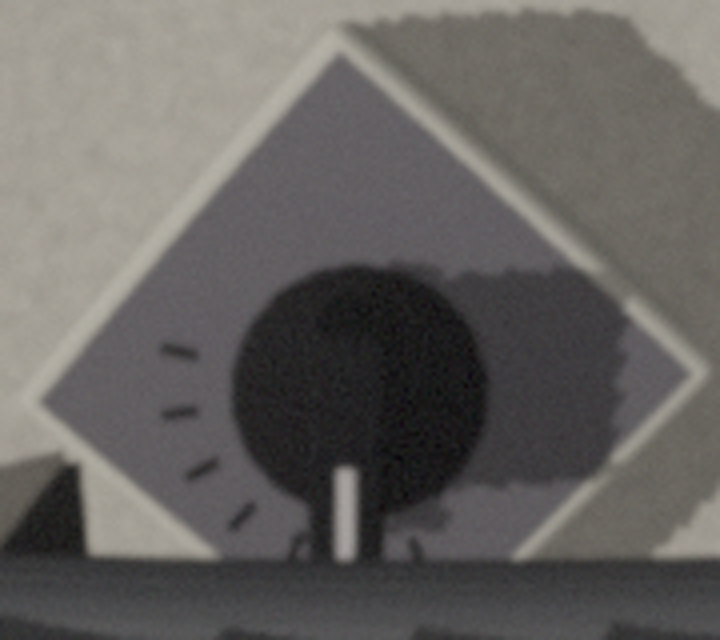

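play_rows(moves=[[[0,-0.0065,0.004,2.4,1],[0,-0.0065,0.0035,0,1],[0.015,0,0,0,1],[0.015,0,0,0,1],[0.015,0,0,0,1],[0.01,0,0,0,1],[0.005,0,0,0,1],[0,0,0,0,1],[0,0,0,0,1],[0,0,0,0,1]]])

```text
time: 5.05
tool_pos: [0.4077, 0.3086, 0.1017]
tool_rot: [-0.305, 1.552, 0.033]
contact_force: [0.7, 0.4, -0.5]
opening: 0.0919
```

```bash
python3 - <<'E'
from h import *
p,a,M=az(); print(p,a)
d=np.array([.398,.3155,.071])-p; print(M.T@d)
E
```

```text
[0.4077098  0.3086305  0.10173216] 19.391202873623055
[ 0.03055241  0.00987284 -0.00741706]
```

play_rows(moves=[[[0,0.005,-0.004,-1,1],[0,0.004,-0.003,0,1],[0,0,0,0,1],[0,0,0,0,1],[0.01,0,0,0,1],[0.01,0,0,0,1],[0,0,0,0,1],[0,0,0,0,1],[0,0,0,0,1],[0,0,0,0,1]]])

```text
time: 6.05
tool_pos: [0.3976, 0.3158, 0.0804]
tool_rot: [-0.295, 1.551, 0.063]
contact_force: [0.5, 0.8, -0.0]
opening: 0.0918
```

```bash
python3 - <<'E'
from h import *
p,a,M=az(); print(p,a,M[:,0],robot.observe()['qvel'])
d=np.array([.398,.3155,.071])-p; print(M.T@d)
c=robot.get_calibration('wrist');im=robot.read_camera('wrist'); cv2.imwrite('pics/w2.png',im[:,:,::-1])
E
```

```text
[0.39763913 0.31580739 0.08040912] 20.533402701784127 [ 0.01938904  0.00122637 -0.99981126] [-0.00044009 -0.00095236 -0.0001389   0.00044105  0.00134797 -0.00197201]
[ 9.41396497e-03 -3.61235194e-04  5.51894548e-05]
```

View pics/w2.png

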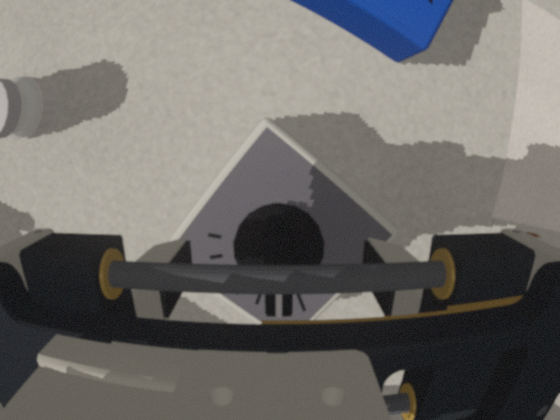

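The dial is centred between the fingers, with the disc at (279,245) and the pointer line at (279,303). I'll go down and grip.

play_rows(moves=[[[0.004,0,0,0,1],[0.004,0,0,0,0.2],[0,0,0,0,-0.4],[0,0,0,0,-1],[0,0,0,0,-1],[0,0,0,0,-1],[0,0,0,0,-1],[0,0,0,0,-1],[0,0,0,0,-1],[0,0,0,0,-1]]], grip_force=25)

```text
time: 7.1
tool_pos: [0.3982, 0.316, 0.0724]
tool_rot: [-0.264, 1.55, 0.094]
contact_force: [0.3, -0.6, 0.6]
opening: 0.0242
```

```bash
python3 - <<'E'
from h import *
p,a,M=az(); s=robot.observe();print(p,a,s['contact_force'],s['torque'],s['opening'])
E
```

```text
[0.39821529 0.31603052 0.07239004] 20.53362559253768 [ 0.27571231 -0.64532618  0.60091807] [ 0.1499021  -0.11995977 -0.00725187] 0.024166152215095275
```

play_rows(moves=[[[0,0,0,0,-1],[0,0,0,0,-1],[0,0,0,0,-1],[0,0,0,0,-1],[0,0,0,0,-1],[0,0,0,4,-1],[0,0,0,4,-1],[0,0,0,4,-1],[0,0,0,4,-1],[0,0,0,0,-1]]])

```text
time: 8.1
tool_pos: [0.3978, 0.3174, 0.0724]
tool_rot: [0.117, 1.55, 0.187]
contact_force: [-0.7, 0.9, 0.5]
opening: 0.0137
```

```bash
python3 - <<'E'
from h import *
p,a,M=az(); s=robot.observe();print(p,a,s['contact_force'],s['torque'],s['opening'],M[:,0])
E
```

```text
[0.39783983 0.31740477 0.07242945] 4.025739550931188 [-0.69798373  0.90337687  0.46660953] [ 0.07037516 -0.06157736 -0.23255995] 0.013708244058720138 [ 0.02076706  0.003929   -0.99977662]
```

play_rows(moves=[[[0,0,0,5,-1],[0,0,0,5,-1],[0,0,0,5,-1],[0,0,0,5,-1],[0,0,0,5,-1],[0,0,0,5,-1],[0,0,0,5,-1],[0,0,0,4,-1],[0,0,0,2,-1],[0,0,0,0,-1]]])

```text
time: 9.1
tool_pos: [0.3983, 0.319, 0.0724]
tool_rot: [0.901, 1.548, 0.25]
contact_force: [0.4, 1.5, 0.1]
opening: 0.0138
```

```bash
python3 - <<'E'
from h import *
p,a,M=az(); s=robot.observe();print(p,a,s['contact_force'],s['torque'],s['opening'],M[:,0])
E
```

```text
[0.3982974  0.31903625 0.07239968] -37.2884980776415 [0.41666845 1.501683   0.07227608] [-0.15013602  0.09603523 -0.11793056] 0.013836652107572216 [ 0.02214577  0.00566149 -0.99973872]
```

play_rows(moves=[[[0,0,0,2,-1],[0,0,0,0,-1],[0,0,0,0,-0.5],[0,0,0,0,0],[0,0,0,0,0.3],[0,0,0,0,0.3],[0,0,0,0,0.3],[-0.02,0,0,0,0.3],[-0.04,0,0,0,0.3],[-0.04,0,0,0,0.3]]])

```text
time: 10.1
tool_pos: [0.3933, 0.3157, 0.1696]
tool_rot: [0.449, 1.56, -0.227]
contact_force: [1.4, -0.0, 0.3]
opening: 0.0598
```

```bash
python3 - <<'E'
from h import *
p,a,M=az(); s=robot.observe();print(p,a,s['contact_force'],s['torque'],s['opening'],M[:,0])
c=robot.get_calibration('wrist');im=robot.read_camera('wrist'); cv2.imwrite('pics/w3.png',im[:,:,::-1])
crop('pics/w3.png','pics/w3c.png',180,120,380,290,4)
E
```

```text
[0.39329039 0.31571784 0.16962022] -38.72801451521187 [ 1.40228185 -0.04371598  0.33555239] [ 0.09930911 -0.20421809  0.00569407] 0.059843542906705155 [ 0.01060897 -0.00245406 -0.99994071]
```

View pics/w3c.png

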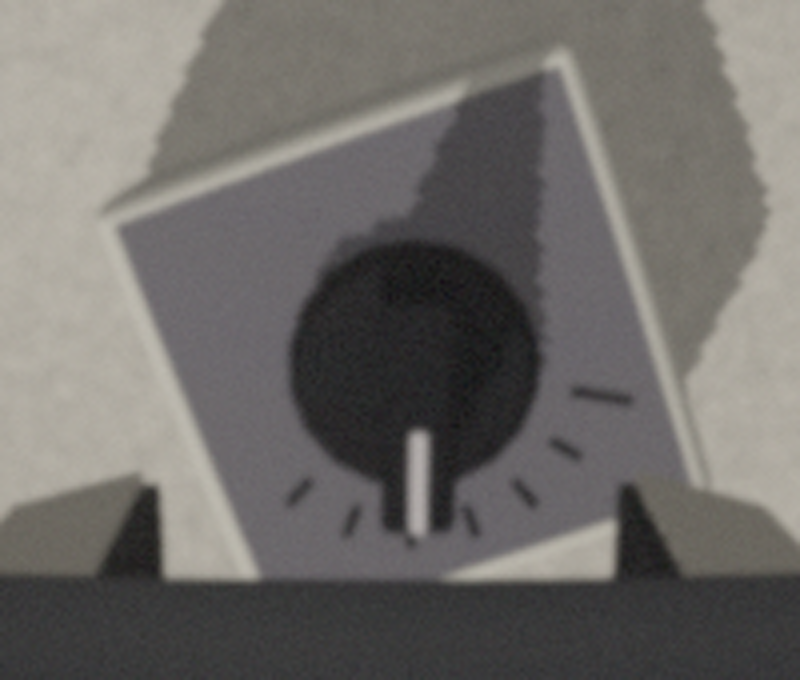

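Counting from the long tick at crop (602,395), the ticks run 1 (565,448), 2 (525,492), 3 (472,522). The pointer covers tick 4 at (412,540), with ticks 5 and 6 to its left, so the dial is on click 4. Next is the mixer.

```bash
python3 - <<'E'
from h import *
p,a,M=az()
path=[]
for i in range(1,15):
    s=i/14
    q=p+(np.array([.595,-.053,.24])-p)*s; q[2]=p[2]+(.24-p[2])*min(1,i/6)
    path.append((*q,a+(1.2-a)*s))
for r in rows(path,a,p): print(*r)
E
```

```text
-0.0106 -0.0118 0.0276 -2.85
-0.0106 -0.0131 0.027 -2.85
-0.0106 -0.0144 0.0263 -2.85
-0.0106 -0.0157 0.0256 -2.85
-0.0106 -0.017 0.0248 -2.85
-0.0106 -0.0182 0.0239 -2.85
-0.0 -0.0194 0.023 -2.85
-0.0 -0.0205 0.022 -2.85
-0.0 -0.0216 0.0209 -2.85
-0.0 -0.0226 0.0198 -2.85
-0.0 -0.0235 0.0187 -2.85
-0.0 -0.0244 0.0175 -2.85
-0.0 -0.0253 0.0162 -2.85
-0.0 -0.026 0.015 -2.85
```

play_rows(moves=[[[-0.015,-0.012,0.027,-2.9,1],[-0.015,-0.013,0.027,-2.9,1],[-0.015,-0.0145,0.026,-2.9,1],[-0.01,-0.0155,0.0255,-2.9,1],[-0.01,-0.017,0.025,-2.9,1],[-0.005,-0.018,0.024,-2.9,1],[0,-0.0195,0.023,-2.9,1],[0,-0.0205,0.022,-2.9,1],[0,-0.0215,0.021,-2.9,1],[0,-0.0225,0.02,-2.9,1]]])

```text
time: 11.15
tool_pos: [0.545, 0.0485, 0.2548]
tool_rot: [0.344, 1.541, 0.203]
contact_force: [0.2, -0.1, -0.4]
opening: 0.0919
```

```bash
python3 - <<'E'
from h import *
p,a,M=az(); print(p,a)
path=[]
for i in range(1,7):
    s=i/6
    q=p+(np.array([.598,-.05,.24])-p)*s
    path.append((*q,a+(1.2-a)*s))
for r in rows(path,a,p): print(*r)
E
```

```text
[0.54499229 0.04851278 0.25476735] -8.061941563607874
0.0025 -0.015 0.011 -1.54
0.0025 -0.0153 0.0106 -1.54
0.0025 -0.0156 0.0102 -1.54
0.0025 -0.0159 0.0098 -1.54
0.0025 -0.0161 0.0094 -1.54
0.0025 -0.0164 0.0089 -1.54
```

play_rows(moves=[[[0.0025,-0.015,0.011,-1.5,1],[0.0025,-0.015,0.0105,-1.5,1],[0.0025,-0.0155,0.01,-1.5,1],[0.0025,-0.012,0.008,-1.5,1],[0.0025,-0.01,0.006,-1.5,1],[0.0025,-0.006,0.004,0,1],[0,0,0,0,1],[0,0,0,0,1],[0,0,0,0,1],[0,0,0,0,1]]])

```text
time: 12.15
tool_pos: [0.5907, -0.0357, 0.2377]
tool_rot: [0.204, 1.542, 0.196]
contact_force: [-0.0, 0.1, -0.3]
opening: 0.0919
```

```bash
python3 - <<'E'
from h import *
p,a,M=az(); s=robot.observe();print(p,a,M[:,0],np.abs(s['qvel']).max())
c=robot.get_calibration('wrist');im=robot.read_camera('wrist'); cv2.imwrite('pics/w4.png',im[:,:,::-1])
np.savez('w4.npz',**c)
m=np.array([.606,-.0528,0]); ps=0.02;ex=np.array([np.cos(ps),np.sin(ps),0])
for l in(.42,.33): 
    u=-np.sin(l)*ex+[0,0,np.cos(l)]; print(l,proj('wrist',[m+[0,0,.01]+u*.142,m+[0,0,.01]+u*.1],c))
print(robot.spot_in('wrist','collar_grip'))
E
```

```text
[ 0.59071204 -0.03566264  0.23765149] -0.4716335346386978 [ 0.02797026  0.00555477 -0.99959332] 0.005643415820601256
0.42 [[253.91528138 157.64382319]
 [257.31791627 171.41391586]]
0.33 [[254.15983412 173.49265924]
 [257.49819349 181.10305508]]
[{'point': [259.4, 185.9], 'score': 0.78}, {'point': [261.2, 209.7], 'score': 0.7}]
```

View pics/w4.png

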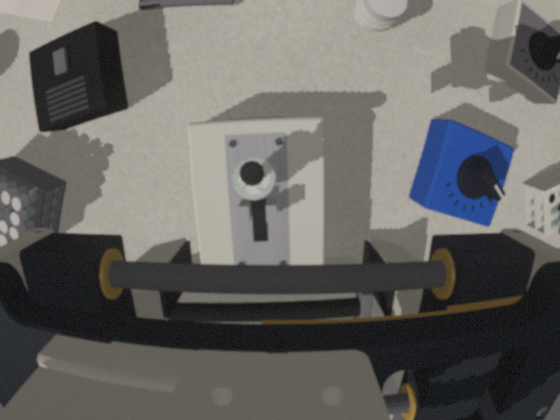

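```bash
python3 - <<'E'
from h import *
crop('pics/w4.png','pics/w4c.png',175,105,345,270,4)
E
```

```text
(no output)
```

View pics/w4c.png

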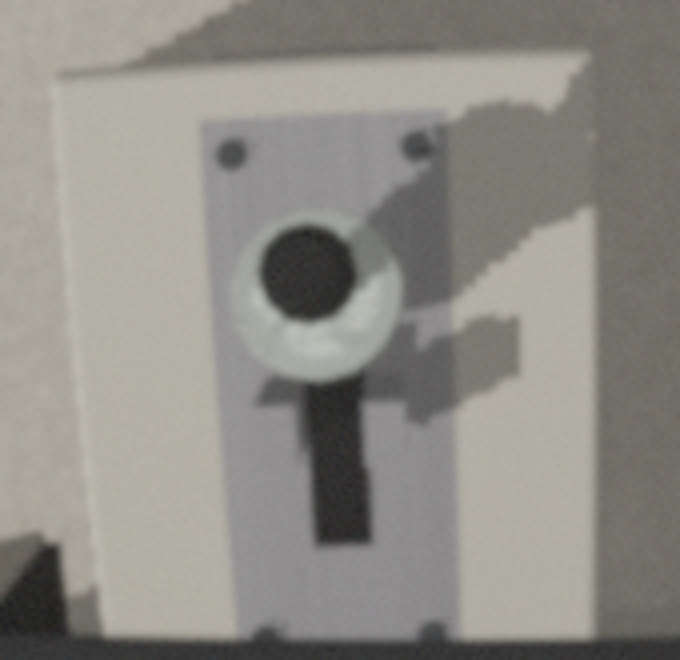

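```bash
python3 - <<'E'
from h import *
c=dict(np.load('w4.npz')); f=lambda q:[(q[0]+.5)/4-.5+175,(q[1]+.5)/4-.5+105]
for q in[(231,154),(417,146),(267,633),(431,632),(57,78),(589,53)]: print(back('wrist',f(q),.068,c).round(4))
print('slot end',back('wrist',f((342,545)),.068,c).round(4),back('wrist',f((312,545)),.068,c),back('wrist',f((371,545)),.068,c))
print('cap',back('wrist',f((308,273)),.142,c).round(4),'flange',back('wrist',f((318,295)),.118,c).round(4))
E
```

```text
[ 0.5412 -0.0801  0.068 ]
[ 0.54   -0.0334  0.068 ]
[ 0.6718 -0.0757  0.068 ]
[ 0.6718 -0.0304  0.068 ]
[ 0.5201 -0.1244  0.068 ]
[0.5164 0.0096 0.068 ]
slot end [ 0.6457 -0.0542  0.068 ] [ 0.64565695 -0.06231125  0.068     ] [ 0.64576385 -0.04642891  0.068     ]
cap [ 0.5599 -0.0559  0.142 ] flange [ 0.5686 -0.0556  0.118 ]
```

```bash
python3 - <<'E'
from h import *
p,a,M=az(); print(p,a); print(M.T@(np.array([.5743,-.055,.0856])-p))
E
```

```text
[ 0.59074614 -0.0356955   0.23772554] -0.46752790809521966
[ 0.15149347 -0.02031335 -0.02055272]
```

play_rows(moves=[[[0,-0.01,-0.01,-2,1],[0,-0.008,-0.008,0,1],[0,0,0,0,1],[0.025,0,0,0,1],[0.025,0,0,0,1],[0.025,0,0,0,1],[0.02,0,0,0,1],[0,0,0,0,1],[0,0,0,0,1],[0,0,0,0,1]]])

```text
time: 13.25
tool_pos: [0.5781, -0.0526, 0.1434]
tool_rot: [0.112, 1.533, 0.135]
contact_force: [-0.1, 0.0, 0.3]
opening: 0.0915
```

```bash
python3 - <<'E'
from h import *
p,a,M=az(); print(p,a); print(M.T@(np.array([.5743,-.055,.0856])-p),robot.observe()['contact_force'])
c=robot.get_calibration('wrist');im=robot.read_camera('wrist'); cv2.imwrite('pics/w5.png',im[:,:,::-1])
E
```

```text
[ 0.57809415 -0.05260747  0.14336312] 1.2700119392684959
[ 0.05757048 -0.00254922 -0.00598662] [-0.10910309  0.01840255  0.29629829]
```

View pics/w5.png

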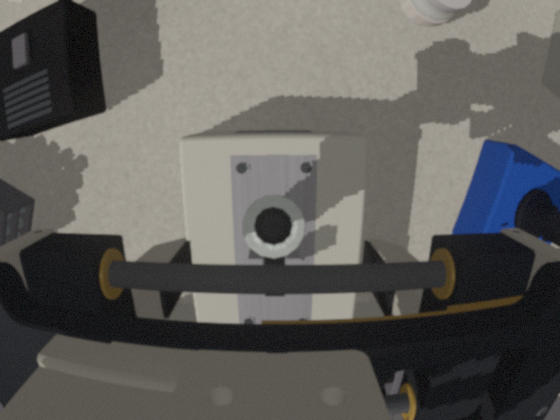

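The cap sits between the fingers at (273,226), almost centred. I'll go down and close.

play_rows(moves=[[[0,-0.0025,-0.006,0,1],[0.014,0,0,0,1],[0.014,0,0,0,1],[0.014,0,0,0,1],[0.012,0,0,0,1],[0.003,0,0,0,0.5],[0,0,0,0,0],[0,0,0,0,-0.1],[0,0,0,0,-0.1],[0,0,0,0,-0.1]]], grip_force=30)

```text
time: 14.3
tool_pos: [0.5772, -0.0571, 0.0928]
tool_rot: [0.0, 1.519, 0.022]
contact_force: [0.0, -0.7, 0.3]
opening: 0.0565
```

```bash
python3 - <<'E'
from h import *
p,a,M=az(); print(p,a); print(M.T@(np.array([.5743,-.055,.0856])-p),robot.observe()['contact_force'],robot.observe()['opening'])
im=robot.read_camera('side'); cv2.imwrite('pics/s5.png',im[:,:,::-1]);crop('pics/s5.png','pics/s5c.png',170,120,270,240,5)
E
```

```text
[ 0.57717066 -0.05710771  0.09276004] 1.245643870646865
[ 0.00700498  0.00216959 -0.00318944] [ 0.03396953 -0.65093886  0.26659416] 0.05653103264148678
```

View pics/s5c.png

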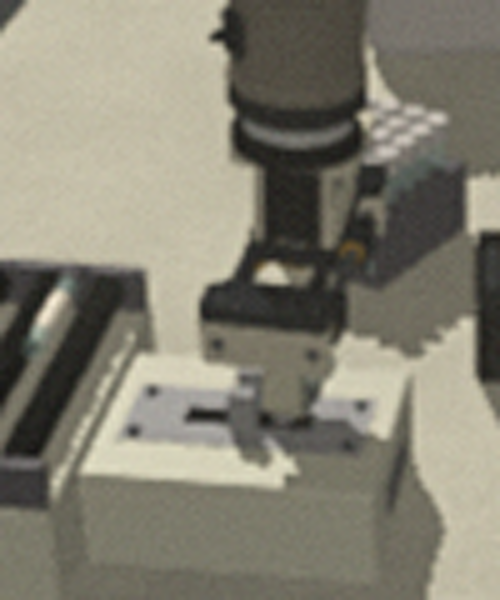

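play_rows(moves=[[[0.004,0.002,-0.003,0,-0.1],[0.003,0,0,0,-0.1],[0,0,0,0,-0.2],[0,0,0,0,-0.4],[0,0,0,0,-0.6],[0,0,0,0,-1],[0,0,0,0,-1],[0,0,0,0,-1],[0,0,0,0,-1],[0,0,0,0,-1]]], grip_force=40)

```text
time: 15.35
tool_pos: [0.5744, -0.0547, 0.0855]
tool_rot: [0.004, 1.519, 0.026]
contact_force: [-0.5, 0.7, 0.7]
opening: 0.0363
```

```bash
python3 - <<'E'
from h import *
p,a,M=az(); print(p,a,M[:,0]); s=robot.observe(); print(s['contact_force'],s['torque'],s['opening'])
E
```

```text
[ 0.57443928 -0.05468874  0.08549909] 1.249837891640728 [ 0.05220062  0.00133388 -0.99863573]
[-0.54773207  0.72478138  0.71656492] [ 0.19916918 -0.16930407 -0.0640292 ] 0.03631484209537164
```

play_rows(moves=[[[0,0,0,0,-1],[0,0,0,0,-1],[0,0,0,0,-1],[0,0,0,0,-1],[0,0,0,0,-1],[0,0,0,0,-1],[0,0,0,0,-1],[0,0,0,0,-1],[-0.002,0,0,0,-1],[0,0,0,0,-1]]])

```text
time: 16.35
tool_pos: [0.5739, -0.0547, 0.0868]
tool_rot: [0.007, 1.52, 0.029]
contact_force: [1.3, 0.9, -3.6]
opening: 0.0364
```

```bash
python3 - <<'E'
from h import *
p,a,M=az(); print(p,a,M[:,0]); s=robot.observe(); print(s['contact_force'],s['torque'],s['opening'])
E
```

```text
[ 0.57392279 -0.05471617  0.08682042] 1.2448692789591846 [ 0.05092848  0.0014874  -0.9987012 ]
[ 1.33950241  0.91335225 -3.58293467] [ 0.12647933 -0.38596191 -0.04303363] 0.03640088212179322
```

play_rows(moves=[[[-0.003,0,-0.001,0,-1],[-0.003,0,-0.001,0,-1],[-0.003,0,-0.001,0,-1],[-0.001,0,0,0,-1],[0,0,0,0,-1],[0,0,0,0,-1],[0,0,0,0,-1],[0,0,0,0,-1],[0,0,0,0,-1],[0,0,0,0,-1]]], grip_force=50)

```text
time: 17.35
tool_pos: [0.5703, -0.0548, 0.0965]
tool_rot: [0.01, 1.52, 0.032]
contact_force: [1.0, -0.4, -5.3]
opening: 0.0357
```

```bash
cat >> h.py <<'E'
PIV=np.array([.6062,-.054,.010])
def lev(verbose=1):
    s=robot.observe(); p,a,M=az(); g=p-.019*M[:,0]; d=g-PIV; ex=np.array([np.cos(.027),np.sin(.027),0])
    u=d@ex; r=np.hypot(u,d[2]); lean=np.arctan2(u,d[2])
    print('t',s['time'],'g',g.round(4),'r',r.round(4),'angle',(lean+.42).round(3),'F',s['contact_force'].round(1),'T',s['torque'].round(2),'open',round(s['opening'],4),'az',round(a,1),'tx',M[:,0].round(3))
    return g,M
E
python3 - <<'E'
from h import *
lev()
im=robot.read_camera('side'); cv2.imwrite('pics/s6.png',im[:,:,::-1]);crop('pics/s6.png','pics/s6c.png',180,150,260,220,8)
E
```

```text
t 17.35 g [ 0.5693 -0.0548  0.1155] r 0.1117 angle 0.083 F [ 1.  -0.4 -5.3] T [ 0.1  -0.39 -0.05] open 0.0357 az 1.2 tx [ 0.051  0.002 -0.999]
```

View pics/s6c.png

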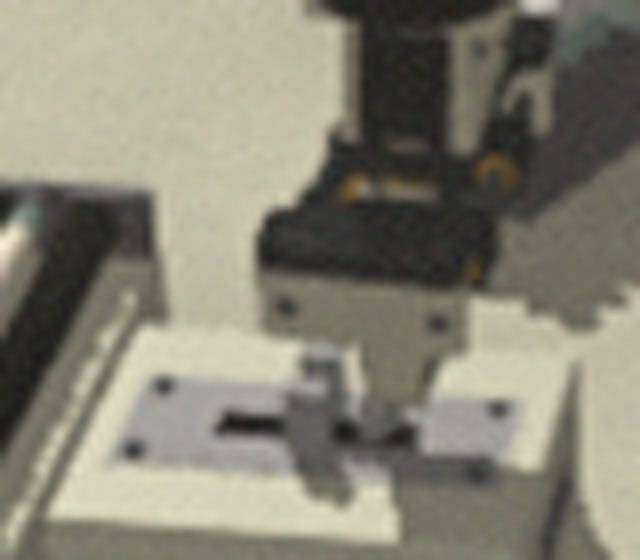

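```bash
cat >> h.py <<'E'
def arc(l0,l1,n,r=.1115):
    g,M=lev(); ex=np.array([np.cos(.027),np.sin(.027),0]); P0=g
    for l in np.linspace(l0,l1,n+1)[1:]:
        P=PIV+ex*r*np.sin(l)+np.array([0,0,r*np.cos(l)]); print((M.T@(P-P0)*1000).round(1), P.round(4)); P0=P
E
python3 - <<'E'
from h import *
arc(-.337,.01,8)
E
```

```text
t 17.4 g [ 0.5693 -0.0548  0.1154] r 0.1117 angle 0.083 F [ 1.8  0.2 -4.2] T [ 0.04 -0.37 -0.02] open 0.036 az 1.2 tx [ 0.051  0.002 -0.999]
[-1.  -0.1  4.7] [ 0.5739 -0.0549  0.1167]
[-1.1  0.   4.7] [ 0.5786 -0.0547  0.118 ]
[-0.9  0.   4.8] [ 0.5833 -0.0546  0.1191]
[-0.6  0.   4.8] [ 0.5881 -0.0545  0.12  ]
[-0.4  0.   4.8] [ 0.5928 -0.0544  0.1207]
[-0.2  0.   4.8] [ 0.5977 -0.0542  0.1212]
[-0.   0.   4.8] [ 0.6025 -0.0541  0.1214]
[0.2 0.  4.8] [ 0.6073 -0.054   0.1215]
```

play_rows(moves=[[[-0.0012,0,0.0047,0,-1],[-0.0011,0,0.0047,0,-1],[-0.0009,0,0.0048,0,-1],[-0.0006,0,0.0048,0,-1],[-0.0004,0,0.0048,0,-1],[-0.0002,0,0.0048,0,-1],[0,0,0.0048,0,-1],[0,0,0,0,-1],[0,0,0,0,-1],[0,0,0,0,-1]]])

```text
time: 18.4
tool_pos: [0.602, -0.0538, 0.1003]
tool_rot: [0.053, 1.532, 0.075]
contact_force: [-1.9, -0.9, -4.6]
opening: 0.0355
```

```bash
python3 - <<'E'
from h import *
g,M=lev(); u=g[0]-PIV[0]; arc(np.arctan2(u,g[2]-.01),.43,10)
E
```

```text
t 18.4 g [ 0.6013 -0.0538  0.1193] r 0.1094 angle 0.375 F [-1.9 -0.9 -4.6] T [ 0.03  0.4  -0.1 ] open 0.0355 az 1.3 tx [ 0.039  0.003 -0.999]
t 18.4 g [ 0.6013 -0.0538  0.1193] r 0.1094 angle 0.375 F [-1.9 -0.9 -4.6] T [ 0.03  0.4  -0.1 ] open 0.0355 az 1.3 tx [ 0.039  0.003 -0.999]
[-2.  -0.3  5.3] [ 0.6065 -0.054   0.1215]
[0.3 0.  5.3] [ 0.6118 -0.0538  0.1214]
[0.6 0.  5.3] [ 0.617  -0.0537  0.121 ]
[0.8 0.  5.2] [ 0.6223 -0.0536  0.1203]
[1.1 0.  5.2] [ 0.6275 -0.0534  0.1194]
[1.3 0.  5.1] [ 0.6327 -0.0533  0.1183]
[1.6 0.  5.1] [ 0.6378 -0.0531  0.1169]
[1.8 0.  5. ] [ 0.6428 -0.053   0.1153]
[2.1 0.  4.9] [ 0.6478 -0.0529  0.1134]
[2.3 0.  4.8] [ 0.6527 -0.0527  0.1113]
```

play_rows(moves=[[[-0.0025,0,0,0,-1],[-0.0003,0,0.005,0,-1],[0.0001,0,0.0053,0,-1],[0.0004,0,0.0053,0,-1],[0.0006,0,0.0052,0,-1],[0.0009,0,0.0052,0,-1],[0.0011,0,0.0051,0,-1],[0,0,0,0,-1],[0,0,0,0,-1],[0,0,0,0,-1]]])

```text
time: 19.4
tool_pos: [0.6351, -0.0529, 0.1008]
tool_rot: [0.061, 1.534, 0.083]
contact_force: [-2.9, -0.8, -4.2]
opening: 0.0362
```

```bash
python3 - <<'E'
from h import *
g,M=lev(0); u=g[0]-PIV[0]; arc(np.arctan2(u,g[2]-.01),.43,4)
im=robot.read_camera('side'); cv2.imwrite('pics/s7.png',im[:,:,::-1]);crop('pics/s7.png','pics/s7c.png',180,150,260,220,8)
E
```

```text
t 19.4 g [ 0.6344 -0.0529  0.1198] r 0.1134 angle 0.671 F [-2.9 -0.8 -4.2] T [-0.02  0.52 -0.03] open 0.0362 az 1.3 tx [ 0.037  0.003 -0.999]
t 19.4 g [ 0.6344 -0.0529  0.1198] r 0.1134 angle 0.671 F [-2.9 -0.8 -4.2] T [-0.02  0.52 -0.03] open 0.0362 az 1.3 tx [ 0.037  0.003 -0.999]
[ 3.3 -0.3  4.2] [ 0.6387 -0.0531  0.1167]
[1.7 0.  4.7] [ 0.6434 -0.053   0.1151]
[1.9 0.  4.6] [ 0.6481 -0.0529  0.1133]
[2.1 0.  4.5] [ 0.6527 -0.0527  0.1113]
```

View pics/s7c.png

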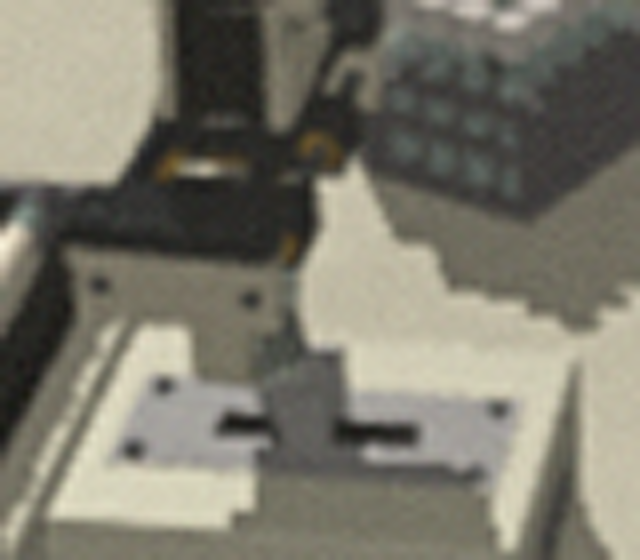

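play_rows(moves=[[[0.001,0,0.0045,0,-1],[0.0014,0,0.0047,0,-1],[0.0017,0,0.0046,0,-1],[0.002,0,0.0045,0,-1],[0,0,0,0,-1],[0,0,0,0,-1],[0,0,0,0,-1],[0,0,0,0,-1],[0,0,0,0,-1],[0,0,0,0,-1]]])

```text
time: 20.45
tool_pos: [0.6549, -0.0524, 0.0953]
tool_rot: [0.064, 1.534, 0.086]
contact_force: [-3.3, -0.7, -3.5]
opening: 0.0357
```

```bash
python3 - <<'E'
from h import *
lev(0)
im=robot.read_camera('wrist'); cv2.imwrite('pics/w8.png',im[:,:,::-1])
E
```

```text
t 20.45 g [ 0.6542 -0.0524  0.1143] r 0.1148 angle 0.852 F [-3.3 -0.7 -3.5] T [0.04 0.54 0.11] open 0.0357 az 1.3 tx [ 0.037  0.003 -0.999]
```

View pics/w8.png

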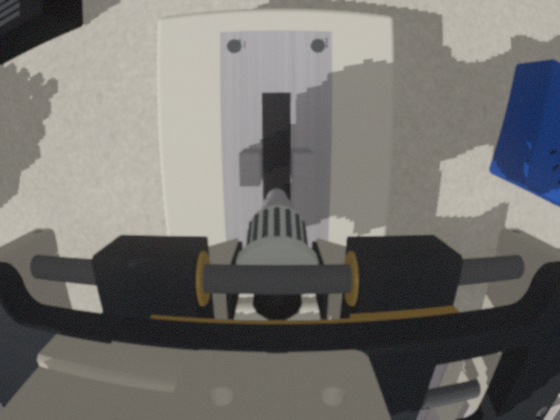

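play_rows(moves=[[[0.001,0,0.003,0,-1],[0.001,0,0.003,0,-1],[0.001,0,0.003,0,-1],[0,0,0,0,-1],[0,0,0,0,-1],[0,0,0,0,-1],[0,0,0,0,-1],[0,0,0,0,-1],[0,0,0,0,-1],[0,0,0,0,-1]]])

```text
time: 21.5
tool_pos: [0.6623, -0.0521, 0.0911]
tool_rot: [0.134, 1.543, 0.155]
contact_force: [-5.5, -0.6, -2.4]
opening: 0.0356
```

```bash
python3 - <<'E'
from h import *
lev(0)
im=robot.read_camera('wrist'); cv2.imwrite('pics/w9.png',im[:,:,::-1])
im=robot.read_camera('side'); cv2.imwrite('pics/s9.png',im[:,:,::-1]);crop('pics/s9.png','pics/s9c.png',160,140,260,230,7)
E
```

```text
t 21.5 g [ 0.6618 -0.0522  0.1101] r 0.1145 angle 0.927 F [-5.5 -0.6 -2.4] T [ 0.11  0.88 -0.09] open 0.0356 az 1.2 tx [ 0.027  0.004 -1.   ]
```

View pics/s9c.png

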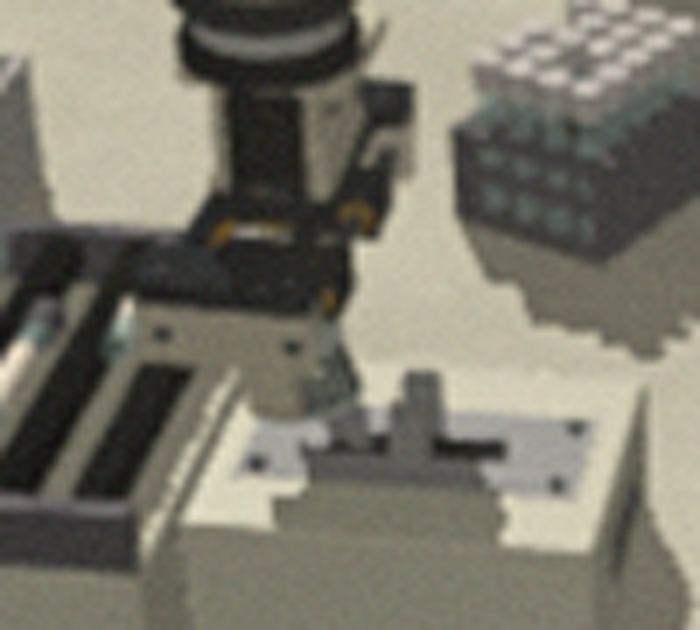

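play_rows(moves=[[[0.003,0,-0.0008,0,-1],[0.003,0,-0.001,0,-1],[0.003,0,-0.001,0,-1],[0.002,0,-0.001,0,-1],[0,0,0,0,-1],[0,0,0,0,-1],[0,0,0,0,-0.1],[0,0,0,0,0.5],[0,0,0,0,1],[0,0,0,0,1]]])

```text
time: 22.6
tool_pos: [0.6658, -0.0526, 0.0896]
tool_rot: [0.022, 1.527, 0.043]
contact_force: [0.5, 0.8, 0.7]
opening: 0.0609
```

```bash
python3 - <<'E'
from h import *
lev(0)
E
```

```text
t 22.6 g [ 0.6649 -0.0526  0.1086] r 0.1148 angle 0.957 F [0.5 0.8 0.7] T [ 0.13 -0.08 -0.05] open 0.0609 az 1.2 tx [ 0.044  0.002 -0.999]
```

play_rows(moves=[[[0,0,0,0,1],[0,0,0,0,1],[0,0,0,0,1],[-0.02,0,0,0,1],[-0.03,0,0,0,1],[-0.03,0,0,0,1],[-0.03,0,0,0,1],[-0.02,0,0,0,1],[0,0,0,0,1],[0,0,0,0,1]]])

```text
time: 23.6
tool_pos: [0.6598, -0.0527, 0.2226]
tool_rot: [0.037, 1.527, 0.057]
contact_force: [-0.6, 0.3, -0.9]
opening: 0.0921
```

```bash
python3 - <<'E'
from h import *
lev(0)
for n in('wrist','side'):
    im=robot.read_camera(n); cv2.imwrite(f'pics/{n}10.png',im[:,:,::-1])
crop('pics/side10.png','pics/s10c.png',160,140,260,230,7)
E
```

```text
t 23.6 g [ 0.659  -0.0528  0.2416] r 0.2375 angle 0.644 F [-0.6  0.3 -0.9] T [ 0.1  -0.07 -0.03] open 0.0921 az 1.2 tx [ 0.043  0.002 -0.999]
```

View pics/s10c.png

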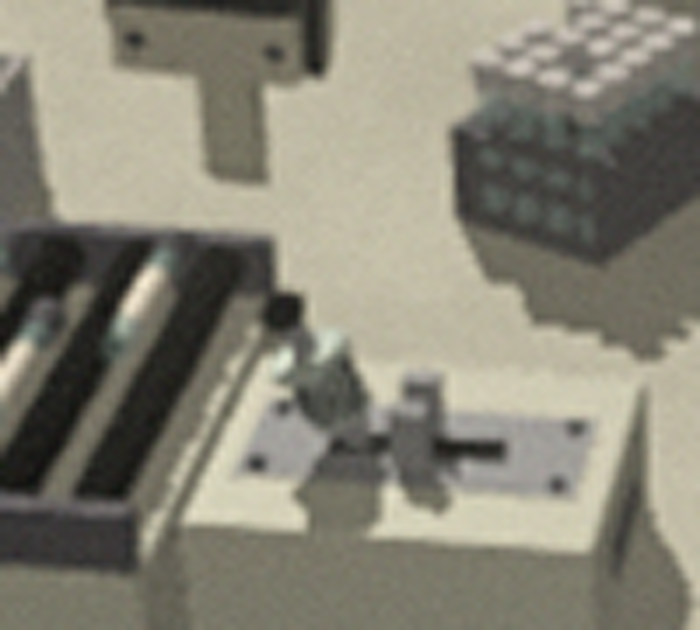

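View pics/wrist10.png

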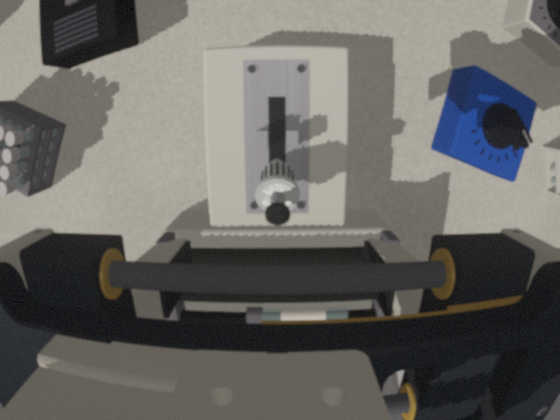

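```bash
python3 - <<'E'
from h import *
ex=np.array([np.cos(.027),np.sin(.027),0])
for n,px in(('side','pics/side10.png'),('wrist','pics/wrist10.png')):
  for l in(.36,.42):
    u=np.sin(l)*ex+np.array([0,0,np.cos(l)])
    print(n,l,'captop',proj(n,PIV+u*.142)[0].round(1),'flange mid down',proj(n,PIV+u*.111)[0].round(1),'up',proj(n,PIV+u*.125)[0].round(1))
crop('pics/side10.png','pics/s10d.png',190,175,220,210,20)
crop('pics/wrist10.png','pics/w10d.png',235,145,320,235,8)
E
```

```text
side 0.36 captop [201.6 181.3] flange mid down [205.9 189.8] up [204. 186.]
side 0.42 captop [199.1 182. ] flange mid down [204.  190.4] up [201.8 186.6]
wrist 0.36 captop [278.4 210.8] flange mid down [278.  188.1] up [278.2 197.8]
wrist 0.42 captop [278.4 219.4] flange mid down [278.1 194.5] up [278.2 205.2]
```

View pics/s10d.png

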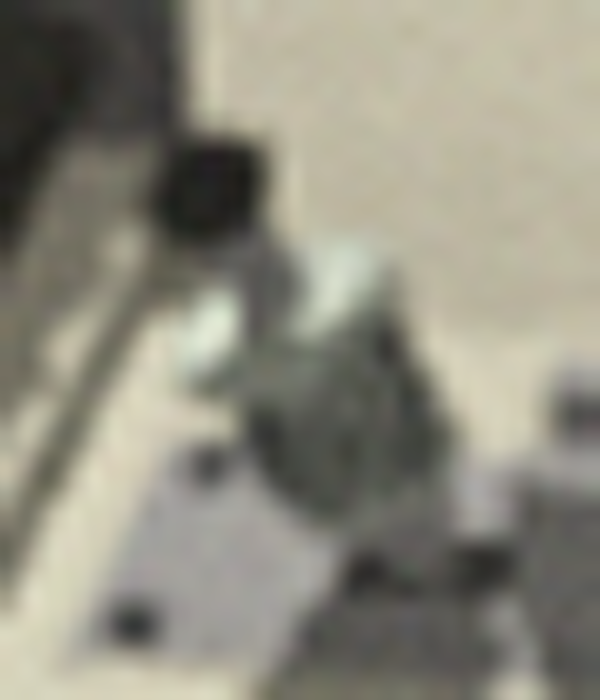

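View pics/w10d.png

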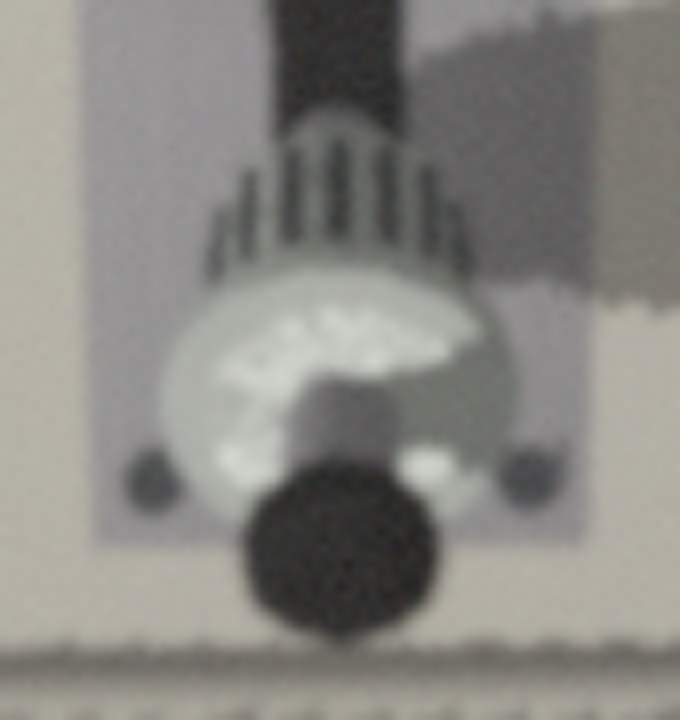

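The lever leans over the rollers at its far end, with the collar behind the blocks. In the wrist view the flange is at about (277,194), against predictions of 194.5 for collar down and 205 for collar up. The cap suggests an angle of 0.82–0.84, so I'll nudge it gently towards +x with closed fingers to be sure it's on the end stop.

play_rows(moves=[[[0,0,-0.015,0,-1],[0,0,-0.02,0,-1],[0,0,-0.01,0,-1],[0,0,0,0,-1],[0,0,0,0,-1],[0,0,0,0,-1],[0,0,0,0,-1],[0,0,0,0,-1],[0,0,0,0,-1],[0,0,0,0,-1]]], grip_force=20)

```text
time: 24.7
tool_pos: [0.6123, -0.053, 0.2101]
tool_rot: [0.181, 1.542, 0.202]
contact_force: [0.3, -0.6, -0.1]
opening: 0.0157
```

```bash
python3 - <<'E'
from h import *
lev(0); p,a,M=az(); print(p,M.T@(np.array([.622,-.0532,.132])-p))
E
```

```text
t 24.7 g [ 0.6118 -0.0531  0.229 ] r 0.2191 angle 0.446 F [ 0.3 -0.6 -0.1] T [ 0.06 -0.13 -0.03] open 0.0157 az 1.2 tx [ 0.029  0.006 -1.   ]
[ 0.61230876 -0.0529562   0.21005072] [ 0.07829283 -0.00085202  0.00744319]
```

play_rows(moves=[[[0.02,0,0,0,-1],[0.025,0,0,0,-1],[0.02,0,0,0,-1],[0.009,0,0,0,-1],[0,0,0,0,-1],[0,0,0,0,-1],[0,0,0,0,-1],[0,0,0.004,0,-1],[0,0,0.004,0,-1],[0,0,0,0,-1]]])

```text
time: 25.7
tool_pos: [0.6267, -0.053, 0.1399]
tool_rot: [0.07, 1.531, 0.091]
contact_force: [-0.3, -0.1, 0.1]
opening: 0.0005
```

```bash
python3 - <<'E'
from h import *
lev(0); p,a,M=az(); print(p,M.T@(np.array([.622,-.0532,.132])-p))
im=robot.read_camera('side'); cv2.imwrite('pics/side11.png',im[:,:,::-1])
crop('pics/side11.png','pics/s11c.png',160,140,260,230,7)
E
```

```text
t 25.7 g [ 0.626  -0.0531  0.1588] r 0.1502 angle 0.552 F [-0.3 -0.1  0.1] T [ 0.15 -0.16  0.02] open 0.0005 az 1.2 tx [ 0.039  0.004 -0.999]
[ 0.62672889 -0.05299394  0.13985851] [ 0.00766654 -0.00013048 -0.00503668]
```

View pics/s11c.png

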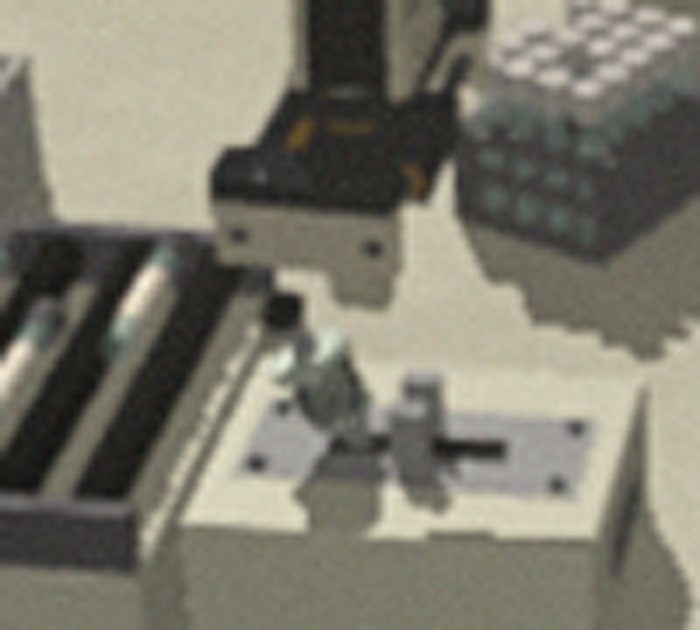

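play_rows(moves=[[[0.007,0,0,0,-1],[0,0,0.004,0,-1],[0,0,0.004,0,-1],[0,0,0.004,0,-1],[0,0,0.003,0,-1],[0,0,0.002,0,-1],[0,0,0,0,-1],[0,0,0,0,-1],[0,0,0,0,-1],[0,0,0,0,-1]]])

```text
time: 26.75
tool_pos: [0.6432, -0.0525, 0.1324]
tool_rot: [0.094, 1.537, 0.115]
contact_force: [-1.4, -1.3, 0.7]
opening: 0.0005
```

```bash
python3 - <<'E'
from h import *
lev(0); p,a,M=az(); print(p)
E
```

```text
t 26.75 g [ 0.6426 -0.0526  0.1514] r 0.146 angle 0.672 F [-1.4 -1.3  0.7] T [0.09 0.15 0.03] open 0.0005 az 1.2 tx [ 0.033  0.004 -0.999]
[ 0.64324893 -0.05254997  0.13238741]
```

Light contact has begun at the expected place. I'll push a few mm more and watch the force.

play_rows(moves=[[[0,0,0.002,0,-1],[0,0,0.002,0,-1],[0,0,0,0,-1],[0,0,0,0,-1],[0,0,0,0,-1],[0,0,0,0,-1],[0,0,0,0,-1],[0,0,0,0,-1],[0,0,0,0,-1],[0,0,0,0,-1]]])

```text
time: 27.75
tool_pos: [0.6433, -0.0525, 0.1322]
tool_rot: [0.153, 1.547, 0.174]
contact_force: [-2.7, -0.9, 1.2]
opening: 0.0003
```

```bash
python3 - <<'E'
from h import *
lev(0); p,a,M=az(); print(p)
E
```

```text
t 27.75 g [ 0.6429 -0.0526  0.1512] r 0.1459 angle 0.674 F [-2.7 -0.9  1.2] T [0.01 0.3  0.02] open 0.0003 az 1.2 tx [ 0.023  0.004 -1.   ]
[ 0.64332758 -0.05254424  0.13222052]
```

Four mm of commanded push moved the tip 0.1 mm while the force rose to 2.7 N, so the lever is on its end stop. I'll retreat and check.

play_rows(moves=[[[0,0,-0.01,0,-1],[0,0,-0.015,0,-1],[0,0,-0.015,0,-1],[-0.03,0,-0.01,0,-1],[-0.04,0,-0.01,0,-1],[-0.04,0,-0.01,0,-1],[-0.03,0,-0.01,0,-1],[0,0,0,0,-1],[0,0,0,0,-1],[0,0,0,0,-1]]])

```text
time: 28.75
tool_pos: [0.5619, -0.0547, 0.2744]
tool_rot: [0.079, 1.534, 0.1]
contact_force: [-0.2, -0.4, -0.5]
opening: 0.0008
```

```bash
python3 - <<'E'
from h import *
lev(0)
for n in('top','side','wrist'):
    im=robot.read_camera(n); cv2.imwrite(f'pics/{n}12.png',im[:,:,::-1])
a=cv2.imread('pics/side12.png'); cv2.imwrite('pics/f12.png',np.hstack([cv2.resize(a[150:240,160:260],(400,360),interpolation=2),cv2.resize(a[270:350,220:310],(400,360),interpolation=2)]))
E
```

```text
t 28.75 g [ 0.5612 -0.0548  0.2934] r 0.2869 angle 0.263 F [-0.2 -0.4 -0.5] T [ 0.07 -0.13 -0.01] open 0.0008 az 1.2 tx [ 0.037  0.004 -0.999]
```

View pics/f12.png

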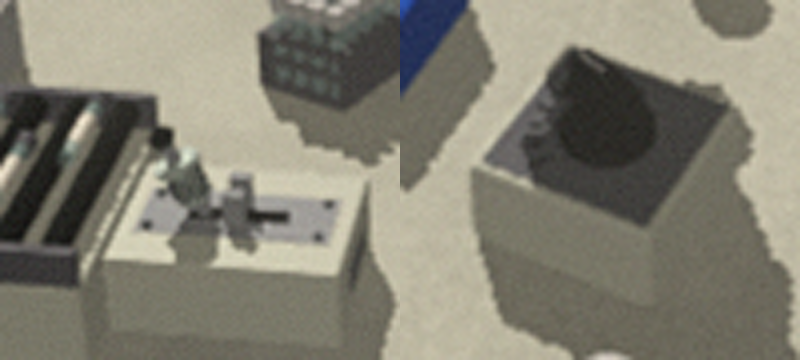

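View pics/top12.png

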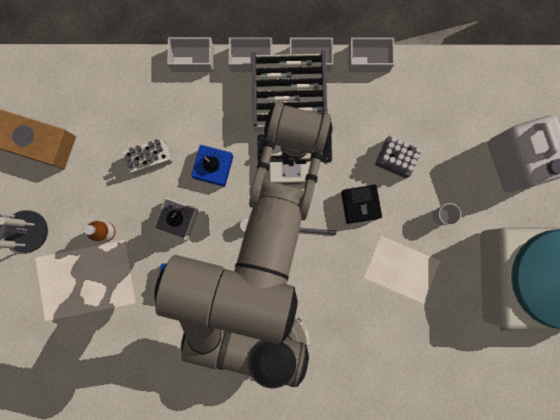

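View pics/side12.png

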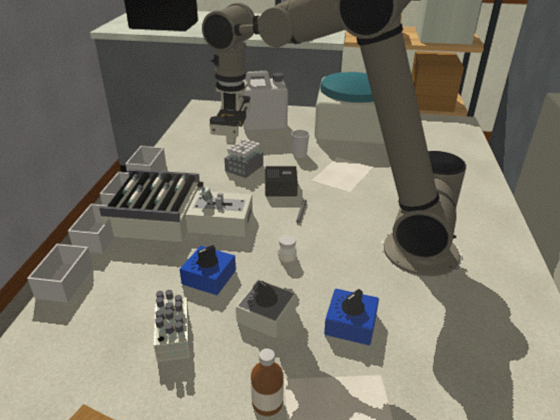

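In the top and side views everything loose is where it started. The dial's pointer is unchanged, and the lever is at the far end with the collar down beyond the blocks at side pixel (205,190). I'm handing in.

```bash
python3 - <<'E'
from cell import robot
print(robot.hand_in())
E
```

```text
the job is handed in; nothing more can be done
None
```

I did both steps in the order asked and handed the job in at about 29 s of the 58 s allowed. No verdict is reported.

- **Dial:** I turned it from the first click to the fourth. The wrist picture taken after I let go shows the pointer over the fourth tick, counting from the long one as zero. The last side view was too shadowed to count ticks again, but it showed no change.
- **Lever and collar:** I lifted the collar about 11–12 mm, moved the lever through the gate to its far end, and released it.
    - **Collar:** it appears fully down behind the blocks; its flange is within about 0.1 px of where it should be, while a raised collar would be about 11 px off.
    - **Lever angle:** the cap's position in the pictures suggested about 0.82–0.84 rad, slightly short of or at the 0.84 end. A gentle push with closed fingers met 2.7 N and did not move the lever, so I take it to be on the end stop.
- **Surroundings:** in the last top and side pictures, the loose things in view are where they started, and the robot is clear of everything. The arm partly hid the jar and marker from above, but both show in the side view.

**Checks that disagreed:**
- The dial's sideways position differed by 4 mm between the top and wrist cameras. I used a value in between, and the grip went cleanly.
- The fingers stopped at about 36 mm on the collar rather than the sleeve's 28 mm, so they probably held its flange. The lift still worked.
- The gripper did not lower as far as I commanded before I let go, so the spring probably took the collar the rest of the way down.

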